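# Open a child-resistant bottle in its bench block

### The job

Open the square white bottle that stands in the bench block: push its red child-resistant cap down hard, so that the bottle settles on the floor of its well and the cap's spring then gives, and keep it pushed while you turn it anticlockwise until it is free of its lugs; then lift the cap off and set it down in the white dish, the same way up. Feel how hard you push: the neck must not be crushed or wrenched, the bottle must not be dragged up out of its block, and the dish, the measuring cylinder and the beaker stay where they stand.

Things in the scene. Friction and masses are not known exactly. Their poses are not given: they have to be found in the camera images.
- block: black bottle block, 92 x 92 mm and 64 mm high with its 100 x 146 mm aluminium base plate, screwed to the bench. Its square foam-lined well keeps the bottle from turning. Origin: centre of its underside, on the bench; z up.
- bottle: square white bottle, 62 x 62 mm, neck rim 152 mm above its foot. Snug in the foam: it stands 1 to 29 mm above the well's floor (an adjustable plate, out of sight), sinks when pushed down with about 5 N and comes up when pulled with about 12 N. It cannot turn. Origin: centre of its foot; z up.
- bottle_mouth (a point): centre of the rim of the bottle's neck, 152 mm above the bottle's foot, inside the cap at the start.
- cap: red ribbed child-resistant cap, 50 mm across, 35 mm high, 0.11 kg, white arrows on top. Origin: centre of its open lower rim (top 35 mm up), 133 mm above the bottle's foot when on; z up. Against the seated bottle its spring starts to give at 11 N, it unlocks 3 mm down (17 N) and stops 6 mm down (23 N). It lifts off after 45 to 80 degrees anticlockwise (seen from above); then it meets a stop.
- dish: round white enamel dish with a blue rim, 94 mm across and 15 mm high, flat floor 3 mm thick and about 75 mm across; loose. Origin: centre of its underside; z up.
- cylinder_25: slim glass measuring cylinder, 43 mm foot, 151 mm high, a loose bystander. Origin: centre of its underside.
- beaker_100: glass beaker, about 58 mm across, 72 mm high, a loose bystander. Origin: centre of its underside.
Mind the look-alikes: they are no part of the job. Of the things like the cap, leave any that is blue; of the rest the larger one is meant.

How it is judged (in metres and radians):
On the way:
1. the cap is unlocked and off: its lower rim is above the bottle's mouth (z of cap in the frame of bottle above 0.156 m and z of bottle in the frame of block below 0.044 m), for 0.1 s.
At the end, for the whole second after the job is handed in: the cap rests on the dish's floor, upright within 7 degrees, its centre within 16 mm of the dish's; the dish is within 30 mm of where it stood; the bottle stands in its well, its foot no more than 44 mm above the block's underside (horizontal distance between cap and dish below 0.016 m and z of cap in the frame of dish below 0.007 m and angle between cap's own z axis and vertical below 0.12 rad and linear speed of cap below 0.02 m/s and distance of dish from where it was at the start of the episode below 0.03 m and angle between dish's own z axis and vertical below 0.1 rad and z of bottle in the frame of block below 0.044 m); the robot touches nothing.
It fails at once if the neck is crushed or wrenched: the cap and the bottle load one another with over 40 N (contact force between cap and bottle above 40 N).
It fails at once if the bottle is dragged up out of its well (its foot over 46 mm above the block's underside; it starts at 38 to 40) (z of bottle in the frame of block above 0.046 m).
It fails at once if the cap is let go in the air, over 25 mm above the bench and away from the bottle (height (world z) of cap above 0.025 m and horizontal distance between cap and bottle_mouth above 0.05 m and contact force between cap and the fingers below 0.01 N).
It fails at once if the measuring cylinder is shifted by over 30 mm or tipped (distance of cylinder_25 from where it was at the start of the episode above 0.03 m or angle between cylinder_25's own z axis and vertical above 0.4 rad).
It fails at once if the beaker is shifted by over 30 mm or tipped (distance of beaker_100 from where it was at the start of the episode above 0.03 m or angle between beaker_100's own z axis and vertical above 0.4 rad).
It also fails if it takes over 45 s, if anything falls off the work surface, if the arm or the gripper's body presses on something with over 40 N, if the wrist force passes 120 N, or if a joint passes its speed limit or range.

### The arm

A 6-joint arm with a two-finger parallel gripper is mounted at the origin on a cart in front of the work surface, level with it; the furniture and walls round the work are solid. World frame = base frame: x ahead of the robot, y to its left, z up, the work surface at z = 0. Lengths are in mm, angles in rad, forces in N, time in s.
With the tool pointing down it reaches from about 325 to 900 mm from the base axis. Payload 6.1 kg.
Tool frame: the origin (TCP) lies on the centre line of the jaws, within the pads' length; the fingertips stand ctrl.tip_reach ahead of it and the grasp point (between the pads) lies 6 mm ahead of it (ctrl.tip_reach is the distance from the TCP to the fingertips, in mm); z points along the fingers, y is the line along which they close (so a half turn about z gives the same grasp; the last joint's range is limited). The gripper opens to 85 mm and grips with 20 to 120 N. Pads are 22 mm wide; open, the fingers measure 114 mm over their backs; the gripper's body (76 mm by 85 mm) begins 54 mm behind the grasp point. The pads swing forward as they close: fully open they stand 13 mm farther back than shut.
Start: joints at [-1.276, 0.22, 1.526, -0, 1.395, -0.126], TCP at [255.299, -570.472, 256.3] pointing down, gripper open.
Joint ranges: [-2.98, 2.98], [-0.91, 2.08], [0.09, 2.57], [-1.24, 4.39], [0.2, 2.65], [-2.68, 2.68]. Speed limits (rad/s): [2.57, 2.57, 3.01, 3.14, 3.14, 3.14].

### API

Orientations are given as a 3x3 rotation matrix whose columns are the frame's x, y, z axes.
In Python, from station import ctrl gives the robot as it stands. The module is installed in compiled form; this text tells all that it offers.
- The arm moves only by the shell command python3 -m creep 'ROWS' [OPENING]. ROWS is JSON, one flat list of numbers, 4 for each row, row after row: the shift along the tool's x, y, z in m, then the turn about the tool's z in degrees. A call has 1 to 5 rows; each row shifts and turns the commanded pose from where the row before left it, along the tool's axes as they then stand; what a row does not reach is not made up. A row lasts 1/8 s, in which the tool goes at most 62.5 mm and 10.7 degrees, less where a joint would pass 70% of its speed; a pose out of reach is approached as far as the arm can. A call is refused whole if a number of a shift passes 0.0625 or a number of a turn 10.7, either way. A call with a gripper value outside its range is refused whole. OPENING is the opening, from -1 (shut) to 1 (fully open), set as the call begins (- or left out, the last holds). The fingers move at their own pace and stop on an object; the grip force is fixed at half the most. Time passes only in rows, so rows that do not move let the fingers close. It gives the time, the measured TCP pose, the force, the opening and the grip force at its end, in the units of the state.
- ctrl.get_obs(): the state, without advancing time (a new reading comes with each control period).
- ctrl.get_image(name): name is "side" or "top"; returns the picture (420x560x3 uint8, blue, green, red); there is no depth.
- ctrl.calibration(name): a dict with "fx", "fy", "cx", "cy" (pixels), "world_to_cam" (4x4, takes a point from world to camera coordinates). Camera axes: x right, y down, z forward; pixel columns grow to the right and rows downward; lengths in mm; the calibration is good to about 2 mm. A picture is of the moment at which its call begins. calibration takes no time and is no camera call.
- ctrl.hand_in(): hands the job in; it is judged then, once.
Trained networks look in the newest picture that a camera, given by its name, has taken for a name from the list of things; names that differ only in an ending like _2 or _b are one class to them, and where a whole thing is asked for, a point or a joint stands for the part that bears it (a point fixed in the world has none). Each returns a list of dicts, best first, with "conf" (0 to 1); they miss things now and then, are a little off and sometimes report something else, mostly with a low value. They report only what shows in the picture. A call takes as long as a camera call. They do not tell look-alikes from the thing itself.
- ctrl.recognise(camera, query): "at" ([x, y, z] in mm, in the coordinates of the camera as it stood for that picture, good to about 4 mm: the middle of the surface that is visible of it).
- ctrl.cut_out(camera, query): "region" (420x560 bool, what is visible of it).
- ctrl.mark_of(camera, query): "at" ([x, y, z] in mm, in the coordinates of the camera as it stood for that picture, good to about 4 mm: a listed point, or the origin of a listed thing).
The state is a dict: "time": time; "qpos": joint angles; "joint_vel": joint speeds; "tau": joint torques, N m; "ee_pos": TCP position; "tool_rot": TCP orientation; "wrist_force": force on the tool from outside, world axes, zero at the start; "wrist_torque": the same for the moment, N m; "finger_gap": finger opening in mm; "grip_force": force on a finger pad.
Only numpy, scipy, OpenCV 4.12 (cv2) and the standard library are available. Lean on these libraries where they do the work, as an engineer would, in place of code of your own. Each camera call takes 0.05 s, during which the arm holds its last target. There are 200 camera calls.

## Working session

There is one attempt and no reset: what is moved stays moved. The work goes in short steps, Python scripts to look and compute and a shell command to move; the robot and the scene stay as the last step left them, time stands still between calls to the robot, and variables do not carry over. Pictures are saved under pics/ and viewed, at most 10 in all, crops included, and the job is handed in when it is done.

```bash
mkdir -p pics; cat > h.py <<'E'
from station import ctrl
import numpy as np, cv2
def w(cam,p):
    T=np.linalg.inv(np.array(ctrl.calibration(cam)["world_to_cam"])); return (T@np.r_[p,1])[:3].round(1)
E
python3 - <<'E'
from h import *
o=ctrl.get_obs(); print(o["time"],o["ee_pos"],np.round(o["tool_rot"],3).tolist(),o["finger_gap"],ctrl.tip_reach,o["wrist_force"])
for c in("side","top"):
    cv2.imwrite(f"pics/{c}0.png",ctrl.get_image(c))
    for q in("cap","dish","bottle","block","cylinder_25","beaker_100","bottle_mouth"):
        print(c,q,[(round(d["conf"],2),w(c,d["at"]).tolist()) for d in ctrl.mark_of(c,q)])
E
```

```text
0.0 [ 255.14257867 -569.96407634  255.2044845 ] [[0.913, 0.408, -0.001], [0.408, -0.913, 0.002], [0.0, -0.002, -1.0]] 85.08400457256603 25.0 [-0.07427274 -0.53714357 -0.17256744]
side cap [(0.83, [542.9, -70.3, 172.4]), (0.77, [450.7, -344.7, 1.1])]
side dish [(0.69, [544.4, -262.8, 0.9])]
side bottle [(0.62, [540.7, -68.9, 40.7])]
side block []
side cylinder_25 [(0.71, [602.6, 72.7, -1.7])]
side beaker_100 [(0.59, [652.8, -245.0, 0.3])]
side bottle_mouth [(0.83, [542.4, -71.3, 190.1])]
top cap [(0.92, [539.0, -67.5, 169.6]), (0.87, [448.7, -348.0, -0.9]), (0.85, [433.7, -270.9, -1.1]), (0.17, [597.1, 71.4, 1.2])]
top dish [(0.56, [539.2, -263.7, -1.0])]
top bottle [(0.78, [536.3, -68.6, 33.4])]
top block [(0.95, [539.4, -71.2, -2.7])]
top cylinder_25 [(0.97, [600.6, 70.9, -2.6])]
top beaker_100 [(0.94, [650.7, -248.4, -1.6])]
top bottle_mouth [(0.96, [535.6, -67.1, 190.3])]
```

View pics/top0.png

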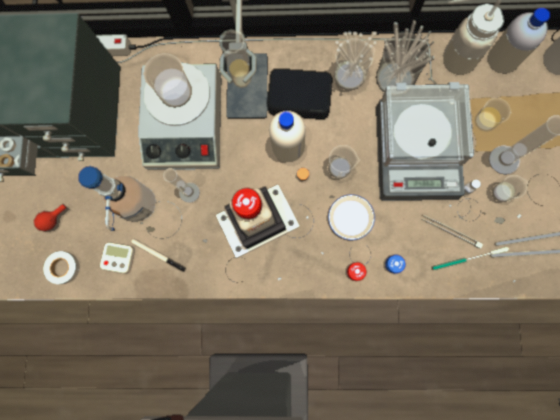

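View pics/side0.png

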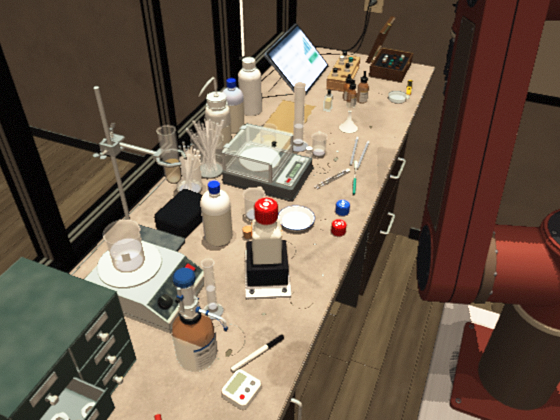

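The candidates for the cap are red at (246,203) in the top view, on the bottle; red at (357,271), loose on the bench and smaller; and blue at (397,264). The one on the bottle fits, as it is red and the larger. I'll confirm it in a crop and refine the positions.

```bash
cat >> h.py <<'E'
def onplane(cam,uv,z):
    k=ctrl.calibration(cam); T=np.linalg.inv(np.array(k["world_to_cam"]))
    d=T[:3,:3]@np.array([(uv[0]-k["cx"])/k["fx"],(uv[1]-k["cy"])/k["fy"],1]); o=T[:3,3]
    return (o+d*(z-o[2])/d[2]).round(1)
def circ(cam,q,i,z):
    r=ctrl.cut_out(cam,q)[i]["region"].astype(np.uint8)
    c=max(cv2.findContours(r,0,2)[0],key=cv2.contourArea)
    P=np.array([onplane(cam,p[0],z)[:2] for p in c],np.float32)
    return cv2.minEnclosingCircle(P), cv2.fitEllipse(c)
E
python3 - <<'E'
from h import *
t=ctrl.get_image("top"); s=ctrl.get_image("side")
a=cv2.resize(t[170:300,190:430],(720,390),interpolation=cv2.INTER_CUBIC)
b=cv2.resize(s[190:300,230:360],(248,210),interpolation=cv2.INTER_CUBIC)
z=np.zeros((600,720,3),np.uint8); z[:390]=a; z[390:,:248]=b; cv2.imwrite("pics/crop1.png",z)
for i in range(3):
    try:print("cap",i,circ("top","cap",i,205))
    except Exception as e:print(e)
print("dish",circ("top","dish",0,15),circ("side","dish",0,15))
for c in("top","side"):
    print(c,[w(c,d["at"]).tolist() for d in ctrl.mark_of(c,"cap")[:2]],[w(c,d["at"]).tolist() for d in ctrl.mark_of(c,"dish")[:1]])
E
```

```text
cap 0 (((537.0355224609375, -70.97905731201172), 27.371204376220703), ((246.3289337158203, 202.958251953125), (30.235036849975586, 31.773067474365234), 157.15284729003906))
cap 1 (((436.2156982421875, -308.0970764160156), 17.2684383392334), ((394.3847351074219, 263.4899597167969), (18.892745971679688, 21.12409782409668), 72.22264099121094))
list index out of range
dish (((543.9992065429688, -262.15399169921875), 47.29278564453125), ((350.8910217285156, 216.3663330078125), (44.606101989746094, 45.55650329589844), 126.11787414550781)) (((545.777099609375, -258.5501708984375), 47.245567321777344), ((295.8755798339844, 217.5176544189453), (24.30677604675293, 34.80841827392578), 95.35716247558594))
top [[538.2, -70.1, 170.4], [436.1, -269.7, -2.7]] [[542.0, -265.7, -1.6]]
side [[538.2, -67.4, 168.8], [449.5, -343.7, -1.2]] [[546.2, -262.3, -1.8]]
```

View pics/crop1.png

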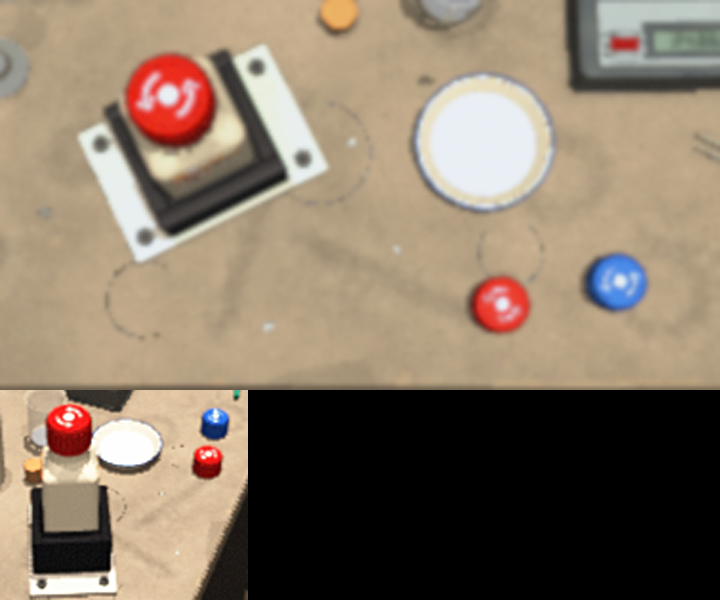

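The crop shows the large red cap with arrows on the bottle at (246,203). The loose red one at (357,271) is clearly smaller, and the third is blue. Cap centre ≈ (538.5, -70) and dish ≈ (544, -263). Moving above the cap.

```bash
python3 -m creep '[0.0386,-0.0284,0,0, 0.0386,-0.0284,0,0, 0.0386,-0.0284,0,0, 0.0386,-0.0284,0,0, 0.0386,-0.0284,0,0]' 1
python3 -m creep '[0.0386,-0.0284,0,0, 0.0386,-0.0284,0,0, 0.0386,-0.0284,0,0, 0.0386,-0.0284,0,0, 0.0386,-0.0284,0,0]' 
python3 -m creep '[0.0386,-0.0284,0,0, 0.0386,-0.0284,0,0, 0,0,0,0, 0,0,0,0]'
python3 - <<'E'
from h import *
o=ctrl.get_obs(); print(o["time"],o["ee_pos"],np.round(o["tool_rot"],3).tolist(),o["qpos"].round(3) if hasattr(o["qpos"],"round") else o["qpos"])
d=np.array([538.5,-70,214])-o["ee_pos"]; print("tool delta",np.array(o["tool_rot"]).T@d)
E
```

```text
time: 1.98
ee_pos: [374.1, -360.7, 256.5]
tool_rot: [[0.913, 0.408, 0.0], [0.408, -0.913, -0.0], [0.0, 0.001, -1.0]]
wrist_force: [-0.6, 0.2, -0.5]
finger_gap: 85.5
grip_force: 0.0
time: 2.6
ee_pos: [492.3, -152.2, 256.6]
tool_rot: [[0.913, 0.408, 0.001], [0.408, -0.913, -0.0], [0.0, 0.001, -1.0]]
wrist_force: [0.7, -0.9, -0.2]
finger_gap: 85.3
grip_force: 0.0
time: 3.1
ee_pos: [538.6, -70.4, 256.2]
tool_rot: [[0.912, 0.409, -0.0], [0.409, -0.912, -0.0], [-0.001, 0.0, -1.0]]
wrist_force: [0.1, -0.1, 0.0]
finger_gap: 85.1
grip_force: 0.0
3.1 [538.64742099 -70.39076409 256.19666651] [[0.912, 0.409, -0.0], [0.409, -0.912, -0.0], [-0.001, 0.0, -1.0]] [-2.750e-01  2.500e-02  1.740e+00 -1.000e-03  1.376e+00  8.750e-01]
tool delta [ 0.05139188 -0.42530822 42.1965587 ]
```

```bash
python3 -m creep '[0,0,0.020,0, 0,0,0.016,0, 0,0,0.010,0, 0,0,0,0]'
python3 - <<'E'
from h import *
t=ctrl.get_image("top"); s=ctrl.get_image("side")
a=cv2.resize(t[160:250,190:310],(400,300),interpolation=cv2.INTER_CUBIC)
b=cv2.resize(s[150:300,200:340],(400,428),interpolation=cv2.INTER_CUBIC)
z=np.zeros((428,800,3),np.uint8); z[:300,:400]=a; z[:,400:]=b; cv2.imwrite("pics/g1.png",z)
print(ctrl.get_obs()["qpos"],ctrl.tip_reach)
E
```

```text
time: 3.6
ee_pos: [538.1, -70.5, 209.3]
tool_rot: [[0.913, 0.408, -0.002], [0.408, -0.913, 0.0], [-0.002, -0.001, -1.0]]
wrist_force: [-0.7, -0.1, -0.5]
finger_gap: 85.7
grip_force: 0.0
[-2.75089141e-01  6.35012869e-02  1.78840358e+00 -1.26529640e-05
  1.28927023e+00  8.75240017e-01] 25.0
```

View pics/g1.png

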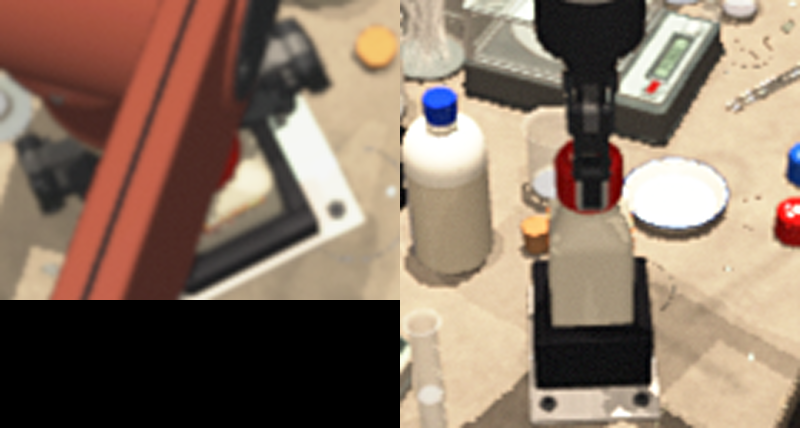

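The fingers straddle the cap (side crop, cap at about (588,178)) and are well centred across. Closing.

```bash
python3 -m creep '[0,0,0,0, 0,0,0,0]' -1
python3 -m creep '[0,0,0,0, 0,0,0,0, 0,0,0,0]' -1
python3 - <<'E'
from h import *
o=ctrl.get_obs(); print(o["wrist_force"],o["wrist_torque"], np.array(o["tool_rot"]).T@o["wrist_force"])
E
```

```text
time: 3.95
ee_pos: [539.2, -70.2, 210.9]
tool_rot: [[0.913, 0.409, 0.001], [0.409, -0.913, -0.0], [0.001, 0.001, -1.0]]
wrist_force: [-0.5, 0.6, -0.4]
finger_gap: 51.7
grip_force: 0.0
time: 4.32
ee_pos: [539.2, -70.2, 210.9]
tool_rot: [[0.913, 0.409, 0.001], [0.409, -0.913, -0.0], [0.001, 0.0, -1.0]]
wrist_force: [-0.6, 1.5, 4.6]
finger_gap: 48.1
grip_force: 61.4
[-0.62476912  1.53784475  4.6116143 ] [0.15155722 0.10748404 0.02728886] [ 0.06140551 -1.65683637 -4.61231091]
```

Gripped and centred; side load is only 1.6 N. Pushing down in small steps.

```bash
for i in 1; do python3 -m creep '[0,0,0.002,0, 0,0,0.002,0, 0,0,0.002,0]' | grep -E 'pos|force'
python3 -m creep '[0,0,0.002,0, 0,0,0.002,0]' | grep -E 'pos|force'; done
```

```text
ee_pos: [539.2, -70.2, 204.4]
wrist_force: [0.1, 1.7, 4.7]
grip_force: 61.6
ee_pos: [539.2, -70.2, 201.0]
wrist_force: [-3.0, 2.4, 10.9]
grip_force: 62.3
```

```bash
python3 -m creep '[0,0,0.001,0, 0,0,0,0]' | grep -E 'pos|force'
python3 -m creep '[0,0,0.001,0, 0,0,0,0]' | grep -E 'pos|force'
```

```text
ee_pos: [539.3, -70.2, 200.7]
wrist_force: [-2.8, 1.8, 12.6]
grip_force: 62.4
ee_pos: [539.3, -70.2, 199.9]
wrist_force: [-3.8, 1.8, 13.9]
grip_force: 62.5
```

Bottle seated; the spring is giving at 2 N/mm. Going to about 20 N.

```bash
python3 -m creep '[0,0,0.001,0, 0,0,0.001,0, 0,0,0.001,0, 0,0,0,0]' | grep -E 'pos|force'
python3 -m creep '[0,0,0.0005,0, 0,0,0,0]' | grep -E 'pos|force'
```

```text
ee_pos: [539.4, -70.2, 197.7]
wrist_force: [-6.0, 2.3, 18.0]
grip_force: 63.0
ee_pos: [539.4, -70.2, 197.3]
wrist_force: [-6.3, 3.0, 18.8]
grip_force: 63.1
```

```bash
python3 -m creep '[0,0,0.0005,-3, 0,0,0,-5, 0,0,0,-5]'
python3 -m creep '[0,0,0,-5, 0,0,0,-5]'
```

```text
time: 6.58
ee_pos: [540.6, -70.9, 197.6]
tool_rot: [[0.796, 0.605, 0.005], [0.605, -0.796, -0.002], [0.003, 0.004, -1.0]]
wrist_force: [-1.4, 0.5, 17.6]
finger_gap: 48.0
grip_force: 63.1
time: 6.82
ee_pos: [541.0, -71.0, 197.8]
tool_rot: [[0.679, 0.734, 0.006], [0.734, -0.679, -0.002], [0.003, 0.006, -1.0]]
wrist_force: [-1.7, -0.1, 17.3]
finger_gap: 47.6
grip_force: 63.1
```

```bash
python3 -m creep '[0,0,0.001,-5, 0,0,0.0005,-5, 0,0,0,-5, 0,0,0,-5]' | grep -E 'pos|force|rot'
python3 -m creep '[0,0,0,-5, 0,0,0,-5, 0,0,0,-5]'| grep -E 'pos|force|rot'
python3 -c "
from h import *
o=ctrl.get_obs();print(o['wrist_torque'],o['qpos'])"
```

```text
ee_pos: [541.5, -71.2, 196.8]
tool_rot: [[0.387, 0.922, 0.007], [0.922, -0.387, -0.002], [0.001, 0.008, -1.0]]
wrist_force: [-0.4, 0.1, 19.5]
grip_force: 63.2
ee_pos: [541.8, -71.2, 197.0]
tool_rot: [[0.135, 0.991, 0.008], [0.991, -0.135, -0.002], [-0.001, 0.008, -1.0]]
wrist_force: [0.9, 0.3, 19.2]
grip_force: 63.3
[ 0.07190625 -0.04492501 -0.22161024] [-2.74946179e-01  7.77957666e-02  1.80027017e+00 -2.52486413e-04
  1.25520010e+00 -1.39536323e-01]
```

```bash
t(){ python3 -c "
from h import *
o=ctrl.get_obs();print(o['wrist_torque'],np.degrees(np.arctan2(o['tool_rot'][1][0],o['tool_rot'][0][0]))-24.1,o['wrist_force'])"; }
python3 -m creep '[0,0,0,-4, 0,0,0,-4]' >/dev/null; t
python3 -m creep '[0,0,0,-4, 0,0,0,-4]' >/dev/null; t
python3 -m creep '[0,0,0,-3, 0,0,0,0]' >/dev/null; t
```

```text
[ 0.06012848 -0.06105797 -0.22560773] 66.1148802562945 [ 0.44742527  0.54522139 19.51166741]
[ 0.08431918 -0.0375778  -0.15076874] 74.11421476343335 [ 0.39702929 -0.35175991 19.35264573]
[ 0.04500926 -0.03094993 -0.07339513] 77.02566480537044 [ 0.6140236  -0.03129572 19.09789268]
```

```bash
t(){ python3 -c "
from h import *
o=ctrl.get_obs();print(o['wrist_torque'].round(2),o['ee_pos'].round(1),o['wrist_force'].round(1))"; }
python3 -m creep '[0,0,0,-3, 0,0,0,-2]' >/dev/null; t
python3 -m creep '[0,0,-0.003,0, 0,0,-0.003,0, 0,0,-0.002,0]' >/dev/null; t
python3 -m creep '[0,0,-0.002,0, 0,0,-0.002,0]' >/dev/null; t
```

```text
[ 0.04 -0.08 -0.13] [541.9 -71.2 197. ] [ 1.8  0.2 18.8]
[-0.06 -0.39 -0.01] [540.8 -71.  202.6] [ 3.9 -1.1  3.8]
[-0.28 -1.17 -0.  ] [538.8 -70.3 203.4] [ 6.1 -1.7 -6.1]
```

Still caught (the tool pulls 6 N against it), and no stop felt. I'll push down again and turn further, watching the torque.

```bash
cat > t.py <<'E'
from h import *
o=ctrl.get_obs();print(o['time'].__round__(2),o['wrist_torque'].round(2),o['ee_pos'].round(1),o['wrist_force'].round(1),round(np.degrees(np.arctan2(o['tool_rot'][1][0],o['tool_rot'][0][0]))-24.1,1),o['qpos'][5].round(2))
E
python3 -m creep '[0,0,0.003,0, 0,0,0.003,0, 0,0,0.003,0, 0,0,0.002,0, 0,0,0,0]' >/dev/null; python3 t.py
python3 -m creep '[0,0,0.001,-3, 0,0,0,-3]' >/dev/null; python3 t.py
python3 -m creep '[0,0,0,-3, 0,0,0,-3]' >/dev/null; python3 t.py
python3 - <<'E'
from h import *
s=ctrl.get_image("side"); cv2.imwrite("pics/g2.png",cv2.resize(s[150:300,200:340],(560,600),interpolation=cv2.INTER_CUBIC))
E
```

```text
9.95 [0.2  0.87 0.  ] [539.3 -70.4 196.5] [-4.9  1.8 18.5] 82.0 -0.56
10.2 [ 0.18  0.57 -0.16] [540.  -70.5 196.2] [-3.2  0.5 20.7] 88.1 -0.66
10.45 [ 0.01  0.3  -0.55] [540.5 -70.6 196.4] [-0.7  0.1 18.8] 94.1 -0.77
```

View pics/g2.png

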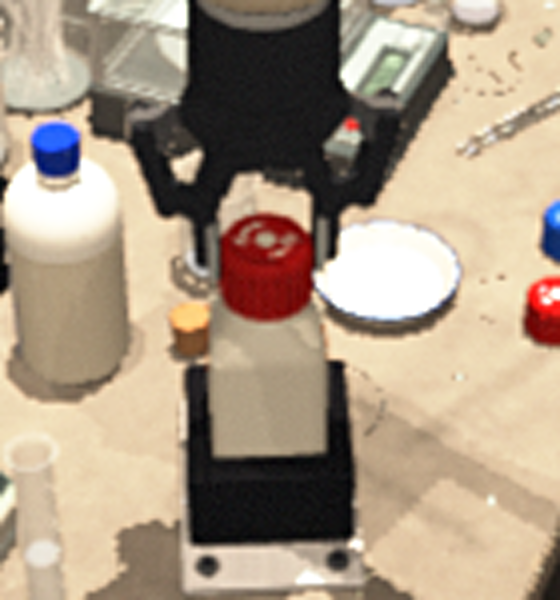

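The cap is held squarely (at about (267,265) in the crop) and the torque jump at ~92° is the stop. So it is free: relax slightly and lift.

```bash
python3 -m creep '[0,0,0,2, 0,0,-0.003,0, 0,0,-0.003,0]' >/dev/null; python3 t.py
python3 -m creep '[0,0,-0.003,0, 0,0,-0.002,0, 0,0,0,0]' >/dev/null; python3 t.py
python3 -m creep '[0,0,-0.003,0, 0,0,0,0]' >/dev/null; python3 t.py
```

```text
10.88 [-0.05 -0.31  0.04] [540.4 -70.7 201.4] [3.3 0.3 9.6] 92.0 -0.73
11.25 [-0.33 -0.99 -0.03] [539.2 -70.5 203.3] [ 5.5 -2.2  0.6] 92.0 -0.73
11.5 [-0.43 -1.55 -0.11] [539.  -70.4 204.7] [10.1 -2.5 -7.5] 92.0 -0.73
```

```bash
python3 -m creep '[-0.0009,0.0018,0,0, 0,0,0,0]' >/dev/null; python3 t.py
python3 -m creep '[0,0,-0.002,0, 0,0,0,0]' >/dev/null; python3 t.py
```

```text
11.75 [-0.62 -0.2  -0.07] [539.5 -70.4 204.8] [ 1.8 -3.6 -6. ] 92.0 -0.73
12.0 [-0.36  0.08 -0.03] [540.3 -70.2 208.6] [-0.8 -1.7 -1.7] 92.0 -0.73
```

Lateral load removed and it came free (−1.7 N, about the cap's weight). Lifting.

```bash
python3 -m creep '[0,0,-0.003,0, 0,0,-0.003,0, 0,0,-0.004,0]' >/dev/null; python3 t.py
python3 -m creep '[0,0,-0.006,0, 0,0,-0.008,0, 0,0,-0.01,0]' >/dev/null; python3 t.py
python3 -m creep '[0,0,-0.01,0, 0,0,-0.01,0, 0,0,0,0]' >/dev/null; python3 t.py
python3 - <<'E'
from h import *
s=ctrl.get_image("side"); cv2.imwrite("pics/g3.png",cv2.resize(s[130:300,200:360],(560,595),interpolation=cv2.INTER_CUBIC))
for c in ("side","top"): print(c,[(round(d["conf"],2),w(c,d["at"]).tolist()) for q in("cap","bottle","dish") for d in ctrl.mark_of(c,q)])
E
```

```text
12.38 [ 0.   -0.04  0.01] [541.1 -70.  219.6] [-0.1 -0.5 -1.3] 92.0 -0.73
12.75 [0.   0.03 0.06] [540.9 -70.2 243.5] [ 0.1  0.5 -1.4] 92.0 -0.73
13.12 [0.01 0.05 0.05] [541.5 -70.4 264.2] [ 0.1 -0.1 -1.3] 92.0 -0.73
side [(0.66, [436.8, -271.0, -1.4]), (0.62, [539.1, -66.7, 225.0]), (0.56, [449.4, -343.9, -0.9]), (0.76, [540.3, -71.3, 35.7]), (0.78, [543.5, -267.6, 1.4])]
top [(0.7, [433.8, -269.8, 0.4]), (0.58, [448.8, -344.5, 0.2]), (0.49, [538.8, -67.6, 169.4]), (0.56, [542.8, -69.2, 35.2]), (0.77, [540.3, -264.7, -5.4]), (0.35, [536.3, -70.0, -3.9])]
```

View pics/g3.png

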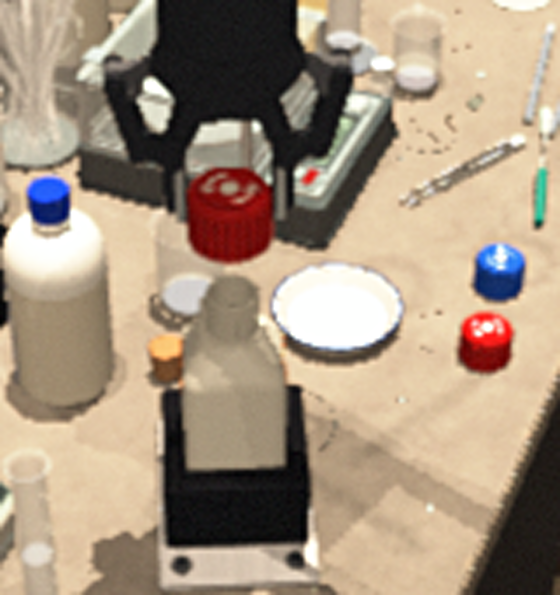

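The cap is off and level in the fingers (about (230,215) in the crop), and the bottle is still in its block. Moving over the dish at about (543.5, -263).

```bash
python3 -m creep '[-0.0348,-0.0165,0,0, -0.0348,-0.0165,0,0, -0.0348,-0.0165,0,0, -0.0348,-0.0165,0,0, -0.0348,-0.0165,0,0]' >/dev/null; python3 t.py
python3 -m creep '[0,0,0.03,0, 0,0,0.04,0, 0,0,0.04,0, 0,0,0.03,0, 0,0,0,0]' >/dev/null; python3 t.py
python3 - <<'E'
from h import *
t=ctrl.get_image("top"); s=ctrl.get_image("side")
a=cv2.resize(t[160:270,290:410],(400,367),interpolation=cv2.INTER_CUBIC)
b=cv2.resize(s[110:260,220:360],(400,428),interpolation=cv2.INTER_CUBIC)
z=np.zeros((428,800,3),np.uint8); z[:367,:400]=a; z[:,400:]=b; cv2.imwrite("pics/g4.png",z)
for c in ("side","top"): print(c,[(q,round(d["conf"],2),w(c,d["at"]).tolist()) for q in("cap","dish") for d in ctrl.mark_of(c,q)])
E
```

```text
14.1 [-0.03 -0.   -0.04] [ 543.2 -264.   262.5] [ 1.2 -0.3 -0.8] 92.0 -1.04
14.72 [ 0.01 -0.03  0.  ] [ 541.2 -261.4  119.4] [ 0.6  0.6 -1.1] 92.0 -1.04
side [('cap', 0.58, [436.2, -272.2, 0.3]), ('cap', 0.57, [543.0, -259.4, 82.7]), ('cap', 0.54, [450.9, -346.0, -1.9]), ('dish', 0.82, [541.7, -258.6, -1.0])]
top [('cap', 0.61, [540.8, -259.0, 77.2]), ('cap', 0.42, [447.0, -347.0, 0.8]), ('dish', 0.61, [540.9, -265.7, -0.8])]
```

View pics/g4.png

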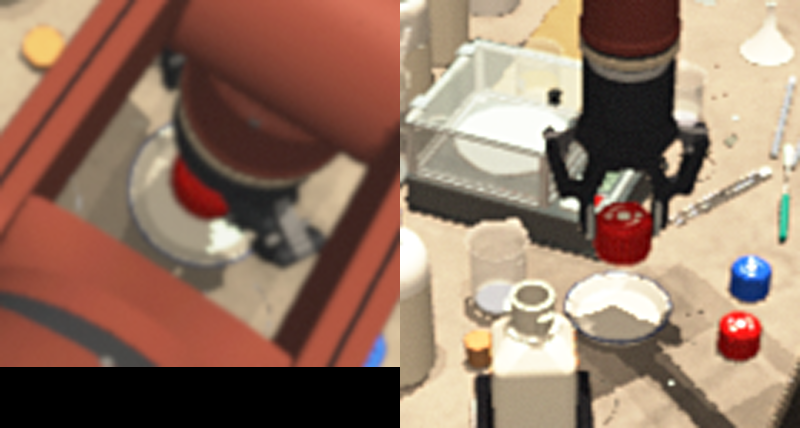

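The cap hangs over the dish (side crop: cap at (622,232), dish at (617,307)). Small correction, then down.

```bash
python3 -m creep '[-0.0022,0.0011,0.02,0, 0,0,0.025,0, 0,0,0.018,0, 0,0,0.008,0, 0,0,0,0]' >/dev/null; python3 t.py
python3 -m creep '[0,0,0.002,0, 0,0,0.001,0, 0,0,0,0]' >/dev/null; python3 t.py
```

```text
15.65 [0.02 0.04 0.03] [ 545. -264.   51.] [ 0.4 -0.  -0.4] 92.0 -1.04
16.02 [-0.    0.09 -0.05] [ 545.6 -264.4   49.2] [ 0.4 -0.3 -0.3] 92.0 -1.04
```

```bash
python3 -m creep '[0,0,0.002,0, 0,0,0.001,0, 0,0,0,0]' >/dev/null; python3 t.py
python3 -m creep '[0,0,0.001,0, 0,0,0.001,0, 0,0,0,0]' >/dev/null; python3 t.py
python3 -m creep '[0,0,0.001,0, 0,0,0,0]' >/dev/null; python3 t.py
```

```text
16.4 [0.02 0.08 0.  ] [ 545.2 -264.2   45.6] [-0.3  0.2 -0.8] 92.0 -1.04
16.77 [ 0.01 -0.01  0.01] [ 545.3 -264.2   43.7] [ 0.4 -1.1 -1.4] 92.0 -1.04
17.02 [-0.02  0.02  0.07] [ 545.3 -264.2   42.7] [ 0.2  0.5 -1.5] 92.0 -1.04
```

```bash
python3 -m creep '[0,0,0.001,0, 0,0,0,0]' >/dev/null; python3 t.py
python3 -m creep '[0,0,0.001,0, 0,0,0,0]' >/dev/null; python3 t.py
python3 -m creep '[0,0,0.001,0, 0,0,0,0]' >/dev/null; python3 t.py
```

```text
17.27 [ 0.01 -0.01 -0.02] [ 545.3 -264.2   41.7] [ 0.9 -0.5 -0.6] 92.0 -1.04
17.52 [ 0.18  0.32 -0.  ] [ 545.4 -264.3   41.2] [-0.9  0.6  3.1] 92.0 -1.04
17.77 [ 0.43  0.88 -0.01] [ 545.5 -264.3   41.1] [-5.2  3.  10.5] 92.0 -1.04
```

Contact at z 41, as expected. Ease off, open partway, then rise.

```bash
python3 -m creep '[0,0,-0.0015,0, 0,0,0,0]' >/dev/null; python3 t.py
python3 -m creep '[0,0,0,0, 0,0,0,0, 0,0,0,0]' 0.45 | grep -E 'force|gap'
python3 -m creep '[0,0,-0.01,0, 0,0,-0.02,0, 0,0,-0.03,0, 0,0,-0.04,0, 0,0,-0.04,0]' | grep -E 'force|gap|pos'
python3 -m creep '[-0.03,0,-0.03,0, -0.05,0,0,0, -0.05,0,0,0, -0.03,0,0,0, 0,0,0,0]' | grep -E 'force|time|pos'
python3 - <<'E'
from h import *
t=ctrl.get_image("top"); s=ctrl.get_image("side")
a=cv2.resize(t[160:270,290:410],(400,367),interpolation=cv2.INTER_CUBIC)
b=cv2.resize(s[150:300,220:360],(400,428),interpolation=cv2.INTER_CUBIC)
z=np.zeros((428,800,3),np.uint8); z[:367,:400]=a; z[:,400:]=b; cv2.imwrite("pics/g5.png",z)
for c in ("side","top"): print(c,[(q,round(d["conf"],2),w(c,d["at"]).tolist()) for q in("cap","dish","bottle") for d in ctrl.mark_of(c,q)])
E
```

```text
18.02 [0.13 0.13 0.04] [ 545.4 -264.3   41.2] [-0.7  0.4  1.7] 92.0 -1.04
wrist_force: [0.4, 0.2, -0.2]
finger_gap: 62.3
grip_force: 0.0
ee_pos: [545.6, -264.4, 184.4]
wrist_force: [1.0, -0.5, 0.2]
finger_gap: 61.9
grip_force: 0.0
time: 19.65
ee_pos: [616.0, -410.0, 212.5]
wrist_force: [0.3, 0.8, -1.1]
grip_force: 0.0
side [('cap', 0.94, [547.3, -261.7, 2.2]), ('cap', 0.7, [452.0, -348.7, 0.0]), ('cap', 0.7, [543.6, -262.4, -2.5]), ('cap', 0.58, [432.8, -270.2, -0.0]), ('cap', 0.28, [537.0, -67.3, 33.6]), ('dish', 0.82, [543.6, -262.4, -2.0]), ('bottle', 0.73, [540.0, -67.4, 35.3])]
top [('cap', 0.48, [545.2, -265.0, 0.5]), ('dish', 0.56, [541.2, -263.7, -1.1]), ('bottle', 0.9, [541.3, -67.4, 27.8])]
```

View pics/g5.png

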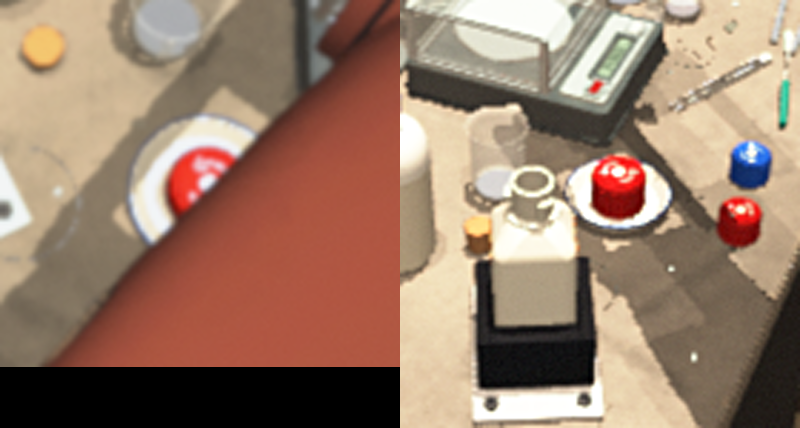

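The cap sits upright in the middle of the dish (side crop, about (618,187)), within about 4 mm of centre. The bottle is in its block and the robot is clear.

```bash
python3 -c "
from station import ctrl; print(ctrl.hand_in())"
```

```text
the job is handed in; nothing more can be done
None
```

I opened the bottle, set the red cap upright in the white dish (about 4 mm off centre by the cameras) and handed the job in at about 20 s; the station returned no verdict.

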